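# Right the fallen spray can against the backboard

### The job

The spray can on the workbench has fallen over. Prop its capped top end against the plywood panel of the backboard with its foot on the bench, then push until it stands upright in the gap between the jar and the glue bottle, and press it gently back against the panel, with a steady push of about 10 N for a second, so that it stands flush. The can is thin metal, so never force it against the panel with more than about 15 N; leave it standing freely there and do not disturb the jar, the glue bottle or the open tin.

Things in the scene. Friction and masses are not known exactly. Their poses are not given: they have to be found in the camera images.
- can: fallen aerosol can, 200 mm long, about 0.34 kg (varies): round aluminium body 54 mm in diameter and 160 mm long, then a grey flat-ended cap 50 mm in diameter and 40 mm long. Origin at the centre of its foot; its z axis runs along the can to the cap. It starts lying on the bench, cap roughly towards the board, and can roll; sliding it upright over the bench takes 2 to 5 N
- can_top (a point): centre of the flat end of the cap, 200 mm from the can's origin along its z axis
- board: plywood facing panel, 430 mm long, 213 mm high, on a fixed frame. Origin midway along, at bench height, in the plane of the panel's front when fully pushed back; the panel is set 0 to 14 mm nearer the can than that, differing each time and not measured, and stays put. x points into the board, y along it, z up. The can belongs at its middle (y = 0), its side touching the panel
- jar: glass jar with a steel lid, 72 mm in diameter, 110 mm high, standing near the board on its +y side, about 130 mm from the middle. Origin at the centre of its foot. Leave alone
- glue: white glue bottle, 60 mm in diameter, 170 mm high, standing near the board on its -y side, about 130 mm from the middle. Origin at the centre of its foot. Leave alone
- tin: open steel tin, 76 mm in diameter, 100 mm high, standing on the bench to the right of the work. Origin at the centre of its foot. Leave alone
Things that resemble listed ones, but are neither listed nor needed, are in the scene too. Leave any green look-alike of the can alone.

How it is judged:
By the outcome, as a careful person would: the job done as asked, in the order asked, and still so for the second after the job is handed in, with the robot touching nothing.
It also fails if it takes over 69 s, if anything falls off the work surface, if the arm or the gripper's body presses on something with over 40 N, if the wrist force passes 120 N, or if a joint passes its speed limit or range.

### The arm

A 6-joint arm with a two-finger parallel gripper is mounted at the origin on the work surface. World frame = base frame: x ahead of the robot, y to its left, z up, the work surface at z = 0. Lengths are in mm, angles in rad, forces in N, time in s.
With the tool pointing down it reaches from about 300 to 750 mm from the base axis. Payload 8.5 kg.
Tool frame: the origin (TCP) lies at the very end of the fingers, on their centre line; the grasp point (between the pads) lies 19 mm behind it; z points along the fingers, y is the line along which they close (so a half turn about z gives the same grasp; the last joint's range is limited). The gripper opens to 85 mm and grips with 20 to 120 N. Pads are 22 mm wide; open, the fingers measure 114 mm over their backs; the gripper's body (76 mm by 85 mm) begins 54 mm behind the grasp point. The pads swing forward as they close: fully open they stand 13 mm farther back than shut.
Start: joints at [-1.557, 0.381, 1.297, -0, 1.464, -0.215], TCP at [124.74, -535.649, 231.322] pointing down, gripper open.
Joint ranges: [-3.11, 3.11], [-0.89, 2.33], [0.22, 2.48], [-1.42, 4.56], [0.17, 2.85], [-2.88, 2.88]. Speed limits (rad/s): [2.39, 2.39, 3.14, 3.14, 3.14, 3.14].

### API

Orientations are given as [roll, pitch, yaw] about the fixed x, y, z axes, in that order (R = Rz(yaw) Ry(pitch) Rx(roll)).
In Python, from station import bot gives the robot as it stands. The module is installed in compiled form; this text tells all that it offers.
- The arm moves only by the tool step_arm, never from a script. Its argument "moves" is a list of rows, each a list of 7 numbers: the opening, from 0 (shut) to 1 (fully open), then the shift along the world's x, y, z in units of 30 mm (1.0 is 30 mm), then the turn, a rotation vector about the world's x, y, z in units of 6 degrees (1.0 is 6 degrees). In form: [[grip, dx, dy, dz, ax, ay, az], ...]. A call has 1 to 20 rows; each row shifts and turns the commanded pose from where the row before left it; what a row does not reach is not made up. A row lasts 1/12 s, in which the tool goes at most 41.7 mm and 7.16 degrees, less where a joint would pass 70% of its speed; a pose out of reach is approached as far as the arm can. A call is refused whole if a number of a shift passes 1 or a number of a turn 1, either way. A call with a gripper value outside its range is refused whole. The fingers move at their own pace and stop on an object; "newtons" is the grip in N (left out, the last holds). Time passes only in rows, so rows that do not move let the fingers close. It gives the time, the measured TCP pose, the force, the opening and the grip force at its end, in the units of the state.
- bot.get_state(): the state, without advancing time (a new reading comes with each control period).
- bot.read_camera(name): name is "scene" or "top" or "wrist"; returns the picture (480x640x3 uint8, red, green, blue); there is no depth.
- bot.camera_info(name): a dict with "fx", "fy", "cx", "cy" (pixels), "cam_to_world" (4x4, takes a point from camera to world coordinates). Camera axes: x right, y down, z forward; pixel columns grow to the right and rows downward; lengths in mm; the calibration is good to about 2 mm. A picture is of the moment at which its call begins: read the wrist's pose just before it. camera_info takes no time and is no camera call; for the wrist camera it gives the pose at the moment of the call.
- bot.close_job(): hands the job in; it is judged then, once.
Trained networks look in the newest picture that a camera, given by its name, has taken for a name from the list of things; names that differ only in an ending like _2 or _b are one class to them, and where a whole thing is asked for, a point or a joint stands for the part that bears it (a point fixed in the world has none). Each returns a list of dicts, best first, with "confidence" (0 to 1); they miss things now and then, are a little off and sometimes report something else, mostly with a low value. They report only what shows in the picture. A call takes as long as a camera call. They do not tell look-alikes from the thing itself.
- bot.cut_out(camera, thing): "region" (480x640 bool, what is visible of it) and "bbox" ([left, top, right, bottom] in pixels, round what is visible of it).
The state is a dict: "time_s": time; "qpos": joint angles; "dq": joint speeds; "tau": joint torques, N m; "eef_pos": TCP position; "ee_rot": TCP orientation; "contact_force": force on the tool from outside, world axes, zero at the start; "torque": the same for the moment, N m; "gripper_width": finger opening in mm; "gripper_force": force on a finger pad.
Only numpy, scipy, OpenCV 4.12 (cv2) and the standard library are available. Lean on these libraries where they do the work, as an engineer would, in place of code of your own. Each camera call takes 0.05 s, during which the arm holds its last target. There are 200 camera calls.

## Working session

There is one attempt and no reset: what is moved stays moved. The work goes in short steps, Python scripts to look and compute and a tool call to move; the robot and the scene stay as the last step left them, time stands still between calls to the robot, and variables do not carry over. Pictures are saved under pics/ and viewed, at most 10 in all, crops included, and the job is handed in when it is done.

Besides the shell and the picture viewer there is one more tool, called after "Request:" as name([rows], argument=value, ...), one row to a line, values as JSON. step_arm: Moves the arm, as the interface text tells. Its arguments: {"type":"object","properties":{"moves":{"type":"array","items":{"type":"array","items":{"type":"number"}}},"newtons":{"type":"number"}},"required":["moves"]}

```bash
mkdir -p pics; cat > h.py <<'E'
import numpy as np, cv2
from station import bot
def ray(info,u,v,z):
    T=np.array(info["cam_to_world"]); d=T[:3,:3]@np.array([(u-info["cx"])/info["fx"],(v-info["cy"])/info["fy"],1]); o=T[:3,3]
    return o+d*(z-o[2])/d[2]
def proj(info,p):
    T=np.linalg.inv(np.array(info["cam_to_world"])); q=T[:3,:3]@np.array(p)+T[:3,3]
    return info["fx"]*q[0]/q[2]+info["cx"],info["fy"]*q[1]/q[2]+info["cy"]
E
python3 - <<'E'
from h import *
ims=[]
for c in ("scene","top"):
    im=bot.read_camera(c); cv2.imwrite(f"pics/{c}0.png",im[:,:,::-1])
    i=bot.camera_info(c); print(c,i["fx"],np.round(i["cam_to_world"],3).tolist())
    for t in ("can","jar","glue","tin","board"):
        for r in bot.cut_out(c,t)[:3]: print(t,round(r["confidence"],2),np.round(r["bbox"]).tolist())
s=bot.get_state();print(s["eef_pos"],s["ee_rot"],s["time_s"])
E
```

```text
scene 592.5265811031065 [[0.61, 0.661, -0.437, 1119.58], [0.792, -0.5, 0.35, -453.334], [0.013, -0.56, -0.829, 1026.548], [0.0, 0.0, 0.0, 1.0]]
can 0.71 [279.0, 267.0, 377.0, 349.0]
can 0.64 [265.0, 175.0, 349.0, 255.0]
can 0.19 [164.0, 238.0, 209.0, 295.0]
jar 0.95 [307.0, 119.0, 342.0, 175.0]
jar 0.67 [267.0, 178.0, 349.0, 253.0]
glue 0.63 [399.0, 186.0, 433.0, 251.0]
tin 0.75 [163.0, 238.0, 208.0, 294.0]
board 0.79 [325.0, 46.0, 508.0, 246.0]
top 464.69052137401286 [[0.014, -0.984, 0.178, 441.504], [-1.0, -0.015, -0.005, -43.795], [0.008, -0.177, -0.984, 962.554], [0.0, 0.0, 0.0, 1.0]]
can 0.75 [317.0, 312.0, 377.0, 421.0]
can 0.65 [250.0, 249.0, 353.0, 290.0]
can 0.59 [332.0, 134.0, 383.0, 233.0]
jar 0.6 [215.0, 305.0, 259.0, 344.0]
glue 0.62 [214.0, 158.0, 253.0, 204.0]
tin 0.83 [418.0, 256.0, 466.0, 301.0]
board 0.96 [107.0, 116.0, 208.0, 386.0]
board 0.22 [214.0, 306.0, 257.0, 343.0]
[ 124.73759304 -535.63125439  231.31677518] [-3.14155453e+00  5.36524339e-07  2.28783296e-01] 0.6
```

View pics/scene0.png

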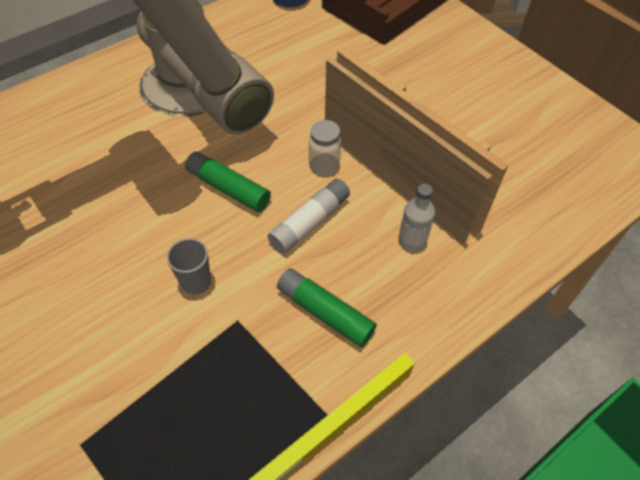

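View pics/top0.png

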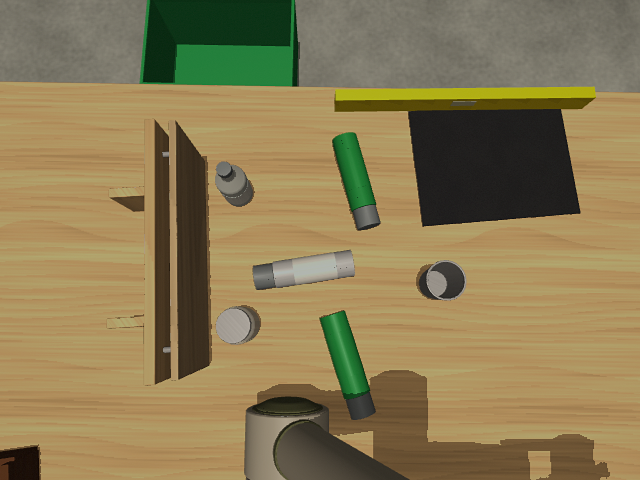

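Candidates for the can: white and silver at top (303,270), green at top (355,180), green at top (347,365). The white and silver one with its grey cap towards the board at (263,276) fits the description. Jar is at (237,325), glue at (232,184), tin at (442,280), and the panel front foot runs along u≈209.

```bash
cat > fit.py <<'E'
from h import *
from scipy.optimize import minimize
A=np.linspace(0,2*np.pi,40)
def cyl(p,d,secs):
    d=d/np.linalg.norm(d); a=np.cross(d,[0.3,0.5,0.81]);a/=np.linalg.norm(a);b=np.cross(d,a)
    return [[p+d*h+r*(np.cos(t)*a+np.sin(t)*b) for t in A] for h,r in secs]
def mask(info,rings):
    m=np.zeros((480*4,640*4),np.uint8)
    P=[np.array([proj(info,q) for q in r])*4+1.5 for r in rings]
    for i in range(len(P)-1):
        cv2.fillConvexPoly(m,cv2.convexHull(np.vstack(P[i:i+2]).astype(np.int32)),1)
    return cv2.resize(m.astype(np.float32),(640,480),interpolation=cv2.INTER_AREA)
def fit(views,model,x0,step):
    def cost(x):
        return sum(np.abs(mask(i,model(x))-g).sum()/g.sum() for i,g in views)
    s=np.vstack([x0]+[np.array(x0)+np.eye(len(x0))[k]*step[k] for k in range(len(x0))])
    r=minimize(cost,x0,method="Nelder-Mead",options=dict(initial_simplex=s,maxiter=150,xatol=.1,fatol=1e-4))
    return r.x,r.fun
CAN=[(0,27),(160,27),(160,25),(200,25)]
E
python3 - <<'E'
from fit import *
info={c:bot.camera_info(c) for c in("scene","top")}
for c in info: bot.read_camera(c)
def near(c,t,u,v):
    L=[r for r in bot.cut_out(c,t) if np.hypot(np.mean(r["bbox"][::2])-u,np.mean(r["bbox"][1::2])-v)<15]
    return (info[c],L[0]["region"].astype(np.float32)) if L else None
def V(t,s,tp): return [v for v in(near("scene",t,*s),near("top",t,*tp)) if v]
t=info["top"]
p=ray(t,353,263,27);q=ray(t,254,278,27);print("rough foot",p,"top",q)
x0=[p[0],p[1],np.arctan2(q[1]-p[1],q[0]-p[0])]
m=lambda x:cyl(np.array([x[0],x[1],27]),np.array([np.cos(x[2]),np.sin(x[2]),0]),CAN)
vs=V("can",(308,215),(302,270))
for v in (vs,vs[:1],vs[1:]): print("can",len(v),fit(v,m,x0,[10,10,.1]))
for n,s,tp,secs in (("jar",(324,147),(237,325),[(0,36),(110,36)]),("glue",(416,218),(233,181),[(0,30),(110,30),(120,15),(170,10)]),("tin",(186,266),(442,278),[(0,38),(100,38)])):
    vs=V(n,s,tp); g=ray(t,*tp,50)
    print(n,len(vs),fit(vs,lambda x:cyl(np.array([x[0],x[1],0]),np.array([0,0,1.]),secs),[g[0],g[1]],[10,10]))
for u,v,z in((207,155,0),(211,362,0),(176,121,213),(178,380,213)): print("board top",u,v,z,ray(t,u,v,z).round(1))
im=bot.read_camera("top"); a=cv2.resize(im[100:400,90:390,::-1],(600,600),interpolation=cv2.INTER_CUBIC); cv2.imwrite("pics/crop.png",a)
print(bot.get_state()["time_s"])
E
```

```text
rough foot [ 548.70505548 -115.36644171   27.        ] top [515.43813158  83.4686502   27.        ]
can 1 (array([ 552.56554014, -114.19600094,    1.74455593]), np.float64(0.039009712636470795))
can 1 (array([ 552.56554014, -114.19600094,    1.74455593]), np.float64(0.039009712636470795))
can 0 (array([ 548.70505548, -115.36644171,    1.73657003]), np.float64(0.0))
jar 2 (array([424.11015472, 106.82511992]), np.float64(0.3104454278945923))
glue 2 (array([699.75123121, 127.78537071]), np.float64(0.15246078372001648))
tin 2 (array([ 512.31938662, -281.97285431]), np.float64(0.45085257291793823))
board top 207 155 0 [781.9 199.3   0. ]
board top 211 362 0 [348.6 166.4   0. ]
board top 176 121 213 [766.5 201.9 213. ]
board top 178 380 213 [341.5 169.3 213. ]
1.15
```

View pics/crop.png

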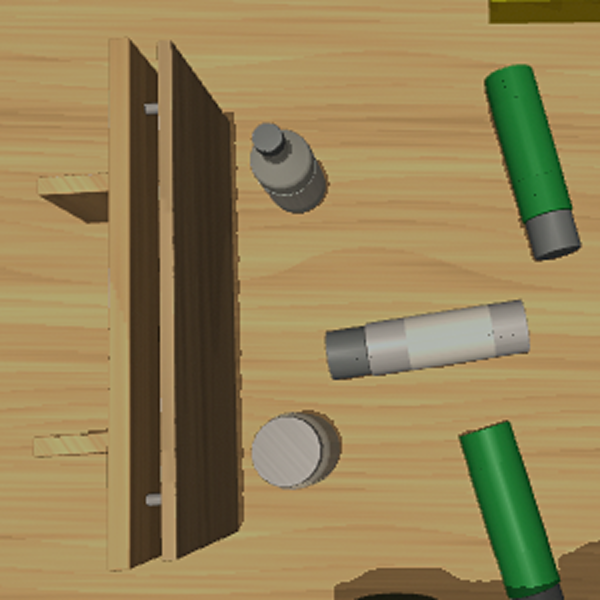

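The crop confirms it: the white and silver can lies at crop (427,340), with its dark grey cap at (347,352) towards the panel. The green ones stay alone. I'll reach above it now.

Request:
step_arm([
  [1,0.68,0.91,0,0,0,0.724],
  [1,0.68,0.91,0,0,0,0.724],
  [1,0.68,0.91,0,0,0,0.724],
  [1,0.68,0.91,0,0,0,0.724],
  [1,0.68,0.91,0,0,0,0.724],
  [1,0.68,0.91,0,0,0,0.724],
  [1,0.68,0.91,0,0,0,0.724],
  [1,0.68,0.91,0,0,0,0.724],
  [1,0.68,0.91,0,0,0,0.724],
  [1,0.68,0.91,0,0,0,0.724],
  [1,0.68,0.91,0,0,0,0.724],
  [1,0.68,0.91,0,0,0,0.724],
  [1,0.68,0.91,0,0,0,0.724],
  [1,0.68,0.91,0,0,0,0.724],
  [1,0.68,0.91,0,0,0,0.724],
  [1,0.68,0.91,0,0,0,0.724],
  [1,0.68,0.91,0,0,0,0.724],
  [1,0.68,0.91,0,0,0,0.724],
  [1,0.68,0.91,0,0,0,0.724],
  [1,0.68,0.91,0,0,0,0.724],
], newtons=40)

```text
time_s: 2.82
eef_pos: [533.5, 12.0, 231.4]
ee_rot: [3.141, 0.0, 1.749]
contact_force: [0.2, -1.1, -0.3]
gripper_width: 85.4
gripper_force: 0.0
```

Request:
step_arm([
  [1,0,0,0,0.985,0.173,0],
  [1,0,0,0,0.985,0.173,0],
  [1,0,0,0,0.985,0.173,0],
  [1,0,0,0,0.985,0.173,0],
  [1,0,0,0,0.985,0.173,0],
  [1,0,0,0,0.985,0.173,0],
  [1,0,0,0,0.985,0.173,0],
  [1,0,0,0,0.985,0.173,0],
  [1,0,0,0,0.985,0.173,0],
  [1,0,0,0,0.985,0.173,0],
  [1,0,0,0,0.985,0.173,0],
  [1,0,0,0,0.985,0.173,0],
  [1,0,0,0,0.985,0.173,0],
  [1,0,0,0,0.985,0.173,0],
  [1,0,0,0,0.985,0.173,0],
])

```text
time_s: 4.07
eef_pos: [533.0, 9.7, 231.3]
ee_rot: [0.229, -1.566, -1.626]
contact_force: [0.2, 0.2, -0.1]
gripper_width: 84.9
gripper_force: 0.0
```

```bash
python3 -c "
from h import *
s=bot.get_state();print(s['qpos'].round(2) if hasattr(s['qpos'],'round') else s['qpos'],s['eef_pos'],s['ee_rot'])"
```

```text
[-0.59  0.79  1.37  1.09  2.19 -0.74] [532.97667217   9.69042862 231.25747911] [ 0.22857259 -1.56609653 -1.62648353]
```

Request:
step_arm([
  [1,0,0,-0.2,-0.985,-0.173,0],
  [1,0,0,-0.2,-0.985,-0.173,0],
  [1,0,0,-0.2,-0.985,-0.173,0],
  [1,0,0,-0.2,-0.985,-0.173,0],
  [1,0,0,-0.3,-0.985,-0.173,0],
  [1,0,0,-0.3,-0.985,-0.173,0],
  [1,0,0,-0.3,-0.985,-0.173,0],
  [1,0,0,-0.3,-0.985,-0.173,0],
  [1,0,0,-0.3,-0.985,-0.173,0],
  [1,0,0,-0.3,-0.985,-0.173,0],
  [1,0,0,-0.3,-0.985,-0.173,0],
  [1,0,0,-0.3,-0.985,-0.173,0],
  [1,0,0,-0.3,-0.985,-0.173,0],
  [1,0,0,-0.3,-0.985,-0.173,0],
  [1,-0.08,-0.05,-0.3,-0.985,-0.173,0],
])

```text
time_s: 5.32
eef_pos: [531.1, 8.8, 108.7]
ee_rot: [3.139, 0.005, 1.746]
contact_force: [-0.1, -1.0, -0.5]
gripper_width: 85.3
gripper_force: 0.0
```

```bash
python3 - <<'E'
from h import *
s=bot.get_state();print(s['eef_pos'],s['ee_rot'],s['time_s'])
im=bot.read_camera("wrist"); cv2.imwrite("pics/w1.png",im[:,:,::-1]); 
i=bot.camera_info("wrist")
for k in(0,100,125,200):
    print(k,proj(i,[551-.173*k,-114.5+.985*k,27]))
E
```

```text
[531.06355127   8.84268103 108.72996742] [3.13878094 0.00540966 1.74580853] 5.3167
0 (np.float64(315.3807194216147), np.float64(435.7829327355265))
100 (np.float64(316.21536091110323), np.float64(292.96742177043063))
125 (np.float64(316.45711371385164), np.float64(251.60109804149118))
200 (np.float64(317.2840667776136), np.float64(110.1011536549556))
```

View pics/w1.png

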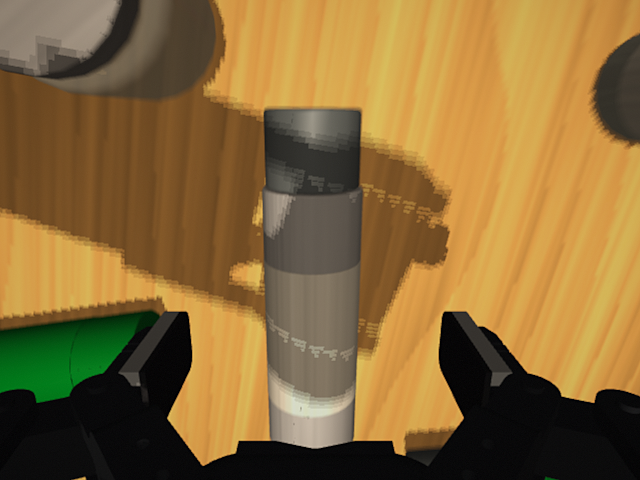

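The wrist view shows the can centred at column ≈312 (predicted 316), cap end at row 107, both as computed. The green can at (80,360) is clear of the fingers. Now descend and grip.

Request:
step_arm([
  [1,-0.07,0,-0.66,0,0,0],
  [1,0,0,-0.66,0,0,0],
  [1,0,0,-0.66,0,0,0],
  [1,0,0,-0.66,0,0,0],
  [1,0,0,-0.66,0,0,0],
  [1,0,0,0,0,0,0],
  [0,0,0,0,0,0,0],
  [0,0,0,0,0,0,0],
  [0,0,0,0,0,0,0],
  [0,0,0,0,0,0,0],
  [0,0,0,0,0,0,0],
  [0,0,0,0,0,0,0],
], newtons=30)

```text
time_s: 6.37
eef_pos: [529.1, 8.6, 10.8]
ee_rot: [3.139, 0.001, 1.745]
contact_force: [-0.6, -0.1, 5.6]
gripper_width: 52.8
gripper_force: 31.6
```

Request:
step_arm([
  [0,0,0,0.5,0,0,0],
  [0,0,0,0.9,0,0,-0.235],
  [0,0,0,0.9,0,0,-0.235],
  [0,0,0,0.9,0,0,-0.235],
  [0,0,0,0.8,0,0,-0.235],
  [0,0.105,0.336,0,0.982,0.075,0],
  [0,0.105,0.336,0,0.982,0.075,0],
  [0,0.105,0.336,0,0.982,0.075,0],
  [0,0.105,0.336,0,0.982,0.075,0],
  [0,0.105,0.336,0,0.982,0.075,0],
  [0,0.105,0.336,0,0.982,0.075,0],
  [0,0.105,0.336,0,0.982,0.075,0],
  [0,0.105,0.336,0,0.982,0.075,0],
  [0,0.105,0.336,0,0.982,0.075,0],
  [0,0.105,0.336,0,0.982,0.075,0],
  [0,0.105,0.336,0,0.982,0.075,0],
  [0,0,0,0,0,0,0],
  [0,0,0,0,0,0,0],
])

```text
time_s: 7.87
eef_pos: [562.7, 119.4, 128.6]
ee_rot: [-3.138, -1.132, 1.644]
contact_force: [0.0, 0.0, -2.9]
gripper_width: 53.0
gripper_force: 33.3
```

```bash
python3 - <<'E'
from h import *
from scipy.spatial.transform import Rotation as Ro
s=bot.get_state();print(s['eef_pos'],s['ee_rot'],s['time_s'],s['contact_force'],np.round(s['qpos'],2))
print(Ro.from_euler("xyz",s['ee_rot']).as_matrix().round(3))
a=bot.read_camera("scene"); b=bot.read_camera("top")
o=np.hstack([cv2.resize(a[40:300,220:520],(400,347)),cv2.resize(b[100:400,90:390],(347,347))])
o=cv2.resize(o,(797,370));cv2.imwrite("pics/p2.png",o[:,:,::-1])
E
```

```text
[562.72804986 119.40544003 128.58205503] [-3.13758135 -1.13189314  1.64353516] 7.8667 [ 0.04666699  0.02229155 -2.89067042] [-0.39  0.73  1.48  0.94  1.65 -0.77]
[[-0.031  0.997 -0.07 ]
 [ 0.424  0.076  0.903]
 [ 0.905 -0.002 -0.425]]
```

View pics/p2.png

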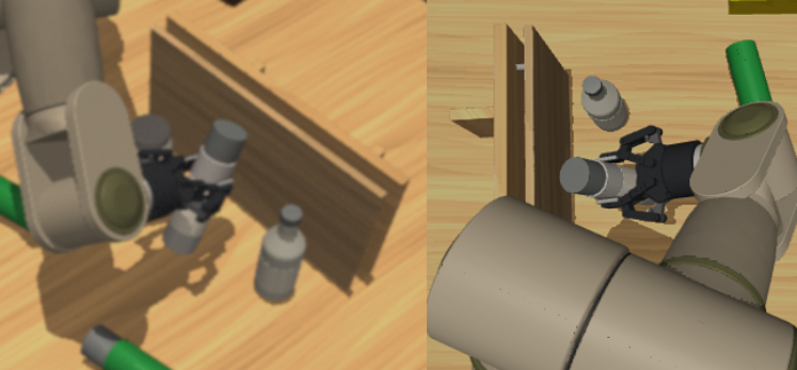

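```bash
python3 - <<'E'
from h import *
from scipy.spatial.transform import Rotation as Ro
s=bot.get_state();R=Ro.from_euler("xyz",s['ee_rot']).as_matrix();t=s['eef_pos']
F=t-125*R[:,0]-16.2*R[:,2]; C=F+200*R[:,0]
u=np.array([.997,.076,0]);n=np.array([-.076,.997,0])
S=bot.camera_info("scene");T=bot.camera_info("top")
print("foot",F,"cap",C, "n,s",C@n,C@u, F@u)
print("pred scene",proj(S,C),"seen 379,133.5; top",proj(T,C),"seen 210,241")
for p in ((466,245,0),(326,62,213),(325,140,0)):
    q=ray(S,*p);print("scene",p,q.round(1),q@n,q@u)
for p in ((207.5,156,0),(210.5,364,0),(175,120.5,213),(178,380,213)):
    q=ray(T,*p);print("top",p,q.round(1),q@n,q@u)
im=cv2.imread("pics/scene0.png");cv2.imwrite("pics/b.png",cv2.resize(im[40:250,310:515],(600,600*210//205),interpolation=cv2.INTER_CUBIC)[:600])
E
```

```text
foot [568.27148904  51.81727189  23.66915158] cap [561.5607383  136.71891886 204.62957865] n,s 93.63014598997643 570.2666939152242 570.5047872352561
pred scene (np.float64(381.5319203266717), np.float64(129.5567624614173)) seen 379,133.5; top (np.float64(208.4685211248824), np.float64(240.7632327514407)) seen 210,241
scene (466, 245, 0) [777.9 208.    0. ] 148.23570615096966 791.4045839705099
scene (326, 62, 213) [352.8 164.6 213. ] 137.33899911337824 364.21200662950775
scene (325, 140, 0) [368.3 155.1   0. ] 126.62058950847968 378.99141515852307
top (207.5, 156, 0) [779.7 198.1   0. ] 138.28873367144527 792.3828003024846
top (210.5, 364, 0) [344.7 167.2   0. ] 140.48648519374572 356.37330351670545
top (175, 120.5, 213) [767.4 203.7 213. ] 144.7354847660391 780.5419786779862
top (178, 380, 213) [341.5 169.3 213. ] 142.8604854113845 353.3814722544408
```

View pics/b.png

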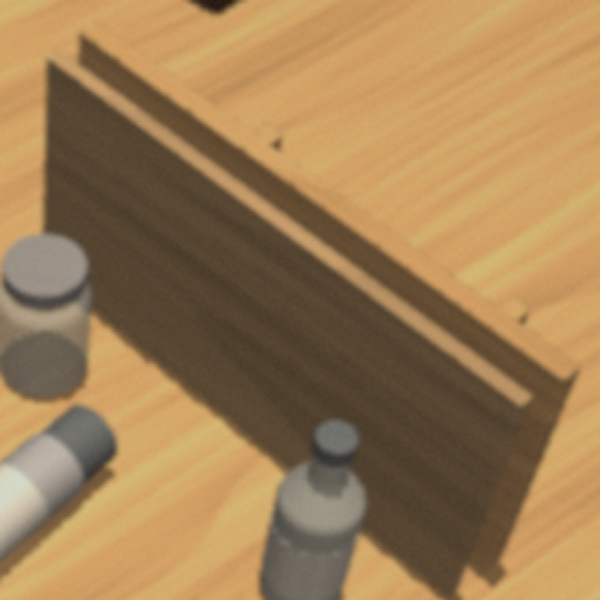

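The panel's front corners show at crop (48,60), (525,408), (458,597). Panel at n≈141, middle at s≈570, so the can is lined up. Now lower to foot contact.

Request:
step_arm([
  [0,0,0,-0.2,0,0,0],
  [0,0,0,-0.12,0,0,0],
  [0,0,0,0,0,0,0],
])

```text
time_s: 8.22
eef_pos: [562.7, 119.8, 119.4]
ee_rot: [-3.14, -1.133, 1.646]
contact_force: [0.3, 0.5, -3.7]
gripper_width: 53.1
gripper_force: 33.3
```

Request:
step_arm([
  [0,0,0,-0.07,0,0,0],
  [0,0,0,0,0,0,0],
])

```text
time_s: 8.38
eef_pos: [562.9, 119.8, 117.6]
ee_rot: [-3.141, -1.135, 1.647]
contact_force: [-0.0, -0.4, -2.1]
gripper_width: 53.3
gripper_force: 33.3
```

Request:
step_arm([
  [0,0,0,-0.05,0,0,0],
  [0,0,0,0,0,0,0],
  [0,0,0,0,0,0,0],
])

```text
time_s: 8.63
eef_pos: [562.9, 120.1, 117.2]
ee_rot: [3.14, -1.136, 1.649]
contact_force: [-1.0, 1.0, 6.2]
gripper_width: 53.1
gripper_force: 33.6
```

Request:
step_arm([
  [0,0,0,0.03,0,0,0],
  [0,-0.02,0.25,0,0,0,0],
  [0,-0.02,0.25,0,0,0,0],
  [0,0,0.1,0,0,0,0],
  [0,0,0,0,0,0,0],
])

```text
time_s: 9.05
eef_pos: [561.4, 138.7, 117.0]
ee_rot: [-3.14, -1.135, 1.647]
contact_force: [0.4, -0.6, 0.3]
gripper_width: 52.5
gripper_force: 33.5
```

Request:
step_arm([
  [0,0,0.05,0,0,0,0],
  [0,0,0,0,0,0,0],
])

```text
time_s: 9.22
eef_pos: [561.6, 139.4, 116.9]
ee_rot: [-3.14, -1.134, 1.646]
contact_force: [-1.6, -1.5, 0.9]
gripper_width: 53.2
gripper_force: 33.6
```

Request:
step_arm([
  [0,0,0.04,0,0,0,0],
  [0,0,0,0,0,0,0],
])

```text
time_s: 9.38
eef_pos: [561.7, 140.4, 117.0]
ee_rot: [-3.141, -1.134, 1.646]
contact_force: [-0.2, -2.3, 0.5]
gripper_width: 52.9
gripper_force: 33.6
```

Request:
step_arm([
  [0,0,0.04,0,0,0,0],
  [0,0,0,0,0,0,0],
])

```text
time_s: 9.55
eef_pos: [561.8, 141.6, 117.0]
ee_rot: [-3.141, -1.134, 1.646]
contact_force: [0.2, -1.7, -0.1]
gripper_width: 52.9
gripper_force: 33.6
```

Request:
step_arm([
  [0,0,0.04,0,0,0,0],
  [0,0,0,0,0,0,0],
])

```text
time_s: 9.72
eef_pos: [561.7, 142.9, 117.0]
ee_rot: [-3.141, -1.134, 1.647]
contact_force: [1.0, -1.6, -0.9]
gripper_width: 53.0
gripper_force: 33.6
```

Request:
step_arm([
  [0,0,0.04,0,0,0,0],
  [0,0,0,0,0,0,0],
])

```text
time_s: 9.88
eef_pos: [561.7, 144.2, 117.0]
ee_rot: [-3.141, -1.135, 1.646]
contact_force: [1.8, -2.1, -0.6]
gripper_width: 53.4
gripper_force: 33.6
```

Request:
step_arm([
  [0,0,0.04,0,0,0,0],
  [0,0,0,0,0,0,0],
])

```text
time_s: 10.05
eef_pos: [561.7, 145.4, 117.0]
ee_rot: [-3.141, -1.135, 1.646]
contact_force: [0.6, -2.0, -1.7]
gripper_width: 53.1
gripper_force: 33.6
```

Request:
step_arm([
  [0,0,0.03,0,0,0,0],
  [0,0,0,0,0,0,0],
])

```text
time_s: 10.22
eef_pos: [561.6, 146.3, 117.0]
ee_rot: [-3.141, -1.135, 1.646]
contact_force: [-0.2, -2.2, -0.4]
gripper_width: 53.0
gripper_force: 33.6
```

Request:
step_arm([
  [0,0,0.04,0,0,0,0],
  [0,0,0,0,0,0,0],
])

```text
time_s: 10.38
eef_pos: [561.7, 147.2, 117.0]
ee_rot: [-3.141, -1.134, 1.647]
contact_force: [-0.1, -5.0, -1.2]
gripper_width: 53.2
gripper_force: 33.9
```

Request:
step_arm([
  [0,0,0.04,0,0,0,0],
  [0,0,0,0,0,0,0],
])

```text
time_s: 10.55
eef_pos: [561.8, 147.6, 116.9]
ee_rot: [-3.142, -1.133, 1.647]
contact_force: [-2.0, -11.1, -0.3]
gripper_width: 53.1
gripper_force: 34.5
```

```bash
python3 - <<'E'
from h import *
s=bot.get_state();print(s['eef_pos'],s['contact_force'],s['torque'])
a=bot.read_camera("scene"); b=bot.read_camera("top")
o=np.hstack([cv2.resize(a[60:260,300:500],(400,400),interpolation=cv2.INTER_CUBIC),cv2.resize(b[180:300,150:270],(400,400),interpolation=cv2.INTER_CUBIC)])
cv2.imwrite("pics/p3.png",o[:,:,::-1])
E
```

```text
[561.79429816 147.59077053 116.90921243] [ -2.04079726 -11.05384758  -0.34660881] [-1.33512442 -0.00607724  0.52301217]
```

View pics/p3.png

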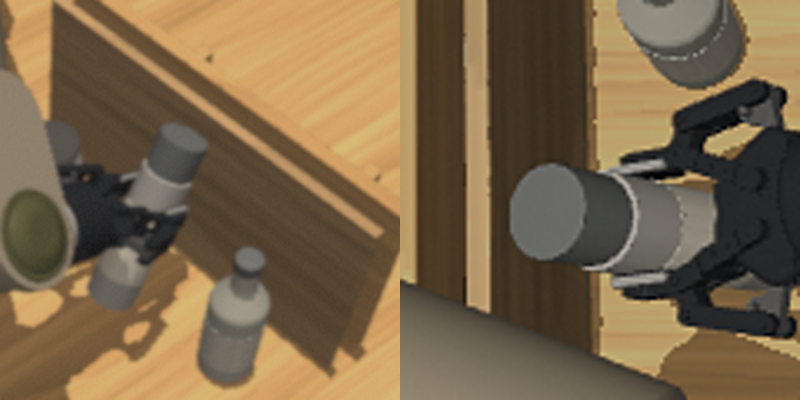

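Cap rests on the panel (cap rim at the panel edge, right half (515,210)), foot on the bench at lean 65°. Next I swing it upright in steps, keeping light contact.

Request:
step_arm([
  [0,0,-0.02,0,0,0,0],
  [0,-0.007,0.085,0.055,0.415,0.032,0],
  [0,-0.007,0.085,0.055,0.415,0.032,0],
  [0,0,0,0,0,0,0],
])

```text
time_s: 10.98
eef_pos: [561.6, 152.4, 120.1]
ee_rot: [-3.14, -1.224, 1.644]
contact_force: [0.4, -6.6, 2.3]
gripper_width: 53.2
gripper_force: 34.2
```

Request:
step_arm([
  [0,-0.007,0.095,0.045,0.415,0.032,0],
  [0,-0.007,0.095,0.04,0.415,0.032,0],
  [0,0,0,0,0,0,0],
])

```text
time_s: 11.23
eef_pos: [561.1, 158.7, 123.0]
ee_rot: [-3.139, -1.313, 1.644]
contact_force: [0.3, -2.0, 3.0]
gripper_width: 53.2
gripper_force: 33.9
```

Request:
step_arm([
  [0,-0.007,0.108,0.028,0.415,0.032,0],
  [0,-0.007,0.108,0.025,0.415,0.032,0],
  [0,0,0,0,0,0,0],
])

```text
time_s: 11.48
eef_pos: [560.8, 164.7, 124.6]
ee_rot: [-3.14, -1.399, 1.644]
contact_force: [-0.4, -7.2, 4.0]
gripper_width: 53.2
gripper_force: 34.3
```

Request:
step_arm([
  [0,-0.007,0.1,0.015,0.415,0.032,0],
  [0,-0.007,0.1,0.015,0.415,0.032,0],
  [0,0,0,0,0,0,0],
])

```text
time_s: 11.73
eef_pos: [560.0, 171.6, 125.3]
ee_rot: [-3.127, -1.487, 1.632]
contact_force: [1.1, -0.2, 1.6]
gripper_width: 53.3
gripper_force: 33.6
```

Request:
step_arm([
  [0,-0.009,0.115,0,0.415,0.032,0],
  [0,0,0,0,0,0,0],
])

```text
time_s: 11.9
eef_pos: [559.7, 175.0, 125.0]
ee_rot: [-3.104, -1.528, 1.61]
contact_force: [1.4, 1.0, -0.4]
gripper_width: 53.1
gripper_force: 33.5
```

```bash
python3 - <<'E'
from h import *
from scipy.spatial.transform import Rotation as Ro
s=bot.get_state();R=Ro.from_euler("xyz",s['ee_rot']).as_matrix();print(s['eef_pos'],s['contact_force'],s['torque']);print(R.round(3))
E
```

```text
[559.65201295 175.01083233 125.01778119] [ 1.44823081  0.96722782 -0.43935582] [-0.46302014 -0.12411239 -0.18462177]
[[-0.002  0.997 -0.076]
 [ 0.043  0.076  0.996]
 [ 0.999 -0.002 -0.043]]
```

Request:
step_arm([
  [0,-0.003,0.035,-0.01,0.415,0.032,0],
  [0,0,0,0,0,0,0],
  [0,0,0,0,0,0,0],
])

```text
time_s: 12.15
eef_pos: [559.7, 175.8, 125.0]
ee_rot: [-2.853, -1.568, 1.359]
contact_force: [0.8, -0.2, -2.3]
gripper_width: 53.3
gripper_force: 33.5
```

Request:
step_arm([
  [0,0,0,-0.02,0,0,0],
  [0,0,0,0,0,0,0],
])

```text
time_s: 12.32
eef_pos: [559.6, 175.7, 125.0]
ee_rot: [3.097, -1.569, 1.692]
contact_force: [0.0, 0.8, 2.3]
gripper_width: 53.0
gripper_force: 33.4
```

Foot firmly on the bench; release and look.

Request:
step_arm([
  [1,0,0,0,0,0,0],
  [1,0,0,0,0,0,0],
  [1,0,0,0,0,0,0],
  [1,0,0,0,0,0,0],
  [1,0,0,0,0,0,0],
  [1,0,0,0,0,0,0],
])

```text
time_s: 12.82
eef_pos: [559.6, 175.7, 124.4]
ee_rot: [-2.234, -1.57, 0.74]
contact_force: [0.4, -0.3, -1.1]
gripper_width: 85.3
gripper_force: 0.0
```

```bash
python3 - <<'E'
from h import *
a=bot.read_camera("scene"); b=bot.read_camera("top")
o=np.hstack([cv2.resize(a[60:260,300:500],(400,400),interpolation=cv2.INTER_CUBIC),cv2.resize(b[180:300,150:270],(400,400),interpolation=cv2.INTER_CUBIC)])
cv2.imwrite("pics/p4.png",o[:,:,::-1])
E
```

```text
(no output)
```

View pics/p4.png

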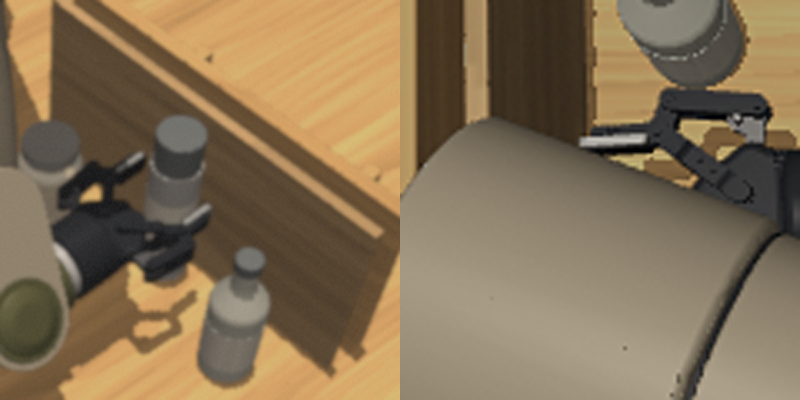

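The can stands upright near the panel (left half (180,200)); jar and glue untouched. Retract, close, lower to push at mid height.

Request:
step_arm([
  [1,0.03,-0.4,0,0,0,0],
  [1,0.06,-0.76,0,0,0,0],
  [1,0.06,-0.76,0,0,0,0],
  [1,0.06,-0.75,0,0,0,0],
  [0,0,0,-0.36,-0.664,-0.05,0],
  [0,0,0,-0.36,-0.664,-0.05,0],
  [0,0,0,-0.36,-0.664,-0.05,0],
  [0,0,0,-0.36,-0.664,-0.05,0],
  [0,0,0,-0.36,-0.664,-0.05,0],
  [0,0,0,0,0,0,0],
  [0,0,0,0,0,0,0],
  [0,0,0,0,0,0,0],
])

```text
time_s: 13.92
eef_pos: [566.0, 95.2, 70.7]
ee_rot: [-3.138, -1.224, 1.643]
contact_force: [-0.0, -0.4, -0.8]
gripper_width: 0.0
gripper_force: 0.0
```

```bash
python3 - <<'E'
from fit import *
info={c:bot.camera_info(c) for c in("scene","top")}
s=bot.get_state();print(s['eef_pos'],s['contact_force'],s['gripper_width'],np.round(s['qpos'],2))
u=np.array([.997,.076,0]);n=np.array([-.076,.997,0])
a=bot.read_camera("scene");b=bot.read_camera("top")
for c in info:
  for r in bot.cut_out(c,"can")[:4]: print(c,r["confidence"],r["bbox"])
x=570.5*u+114*n; print("expect",x,[proj(info[c],x+[0,0,200]) for c in info])
o=np.hstack([cv2.resize(a[60:260,300:500],(400,400),interpolation=cv2.INTER_CUBIC),cv2.resize(b[160:300,150:290],(400,400),interpolation=cv2.INTER_CUBIC)])
cv2.imwrite("pics/p5.png",o[:,:,::-1])
E
```

```text
[565.99344615  95.18401402  70.7089769 ] [-0.03163277 -0.42386924 -0.75339801] 0.03733162436002937 [-0.44  0.87  1.47  0.96  1.67 -0.89]
scene 0.95 [370.5, 115.1, 398.3, 200.5]
scene 0.8 [277.8, 266.1, 375.2, 347.4]
scene 0.6 [184.1, 146.4, 222.4, 191.9]
top 0.89 [332.1, 134.6, 374.2, 202.6]
top 0.59 [181.0, 229.9, 197.8, 246.6]
top 0.48 [345.9, 404.2, 373.2, 419.0]
expect [560.1245 157.016    0.    ] [(np.float64(388.7653757611128), np.float64(126.22762870628563)), (np.float64(196.8025233058703), np.float64(241.87728510313076))]
```

View pics/p5.png

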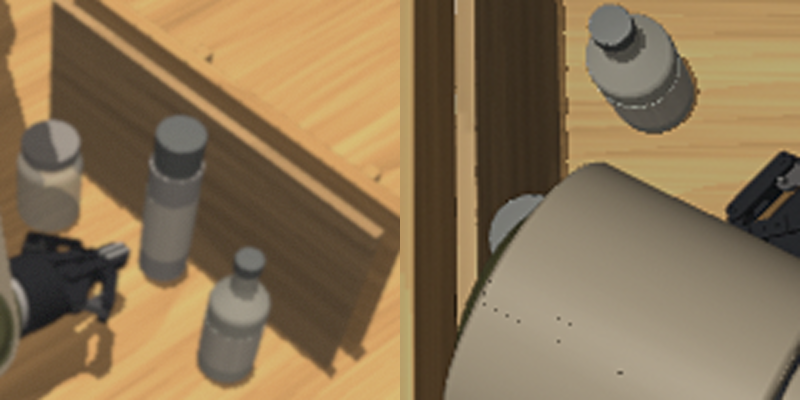

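The can stands free at left half (175,200), jar (50,175) and glue (235,320) in place, fingers shut behind it. Advance to contact.

Request:
step_arm([
  [0,-0.04,0.6,0,0,0,0],
  [0,-0.03,0.35,0,0,0,0],
  [0,-0.01,0.1,0,0,0,0],
  [0,0,0,0,0,0,0],
])

```text
time_s: 14.45
eef_pos: [563.2, 127.9, 70.5]
ee_rot: [-3.138, -1.222, 1.644]
contact_force: [-0.3, -1.1, 0.3]
gripper_width: -0.0
gripper_force: 0.0
```

Request:
step_arm([
  [0,0,0.04,0,0,0,0],
  [0,0,0.0,0,0,0,0],
])

```text
time_s: 14.62
eef_pos: [563.7, 128.0, 70.5]
ee_rot: [-3.139, -1.222, 1.644]
contact_force: [0.0, -0.8, 0.1]
gripper_width: 0.0
gripper_force: 0.0
```

Request:
step_arm([
  [0,0,0.04,0,0,0,0],
  [0,0,0.0,0,0,0,0],
])

```text
time_s: 14.78
eef_pos: [563.6, 129.3, 70.4]
ee_rot: [-3.139, -1.222, 1.644]
contact_force: [-0.2, 0.3, -0.4]
gripper_width: -0.1
gripper_force: 0.0
```

Request:
step_arm([
  [0,0,0.04,0,0,0,0],
  [0,0,0.0,0,0,0,0],
])

```text
time_s: 14.95
eef_pos: [563.7, 130.5, 70.5]
ee_rot: [-3.139, -1.222, 1.644]
contact_force: [0.5, -2.1, 0.9]
gripper_width: 0.2
gripper_force: 0.9
```

Request:
step_arm([
  [0,0,0.04,0,0,0,0],
  [0,0,0.0,0,0,0,0],
])

```text
time_s: 15.12
eef_pos: [563.9, 131.1, 70.4]
ee_rot: [-3.14, -1.221, 1.645]
contact_force: [0.2, -8.2, 0.3]
gripper_width: -0.3
gripper_force: 3.7
```

Request:
step_arm([
  [0,0,0.04,0,0,0,0],
  [0,0,0.0,0,0,0,0],
])

```text
time_s: 15.28
eef_pos: [564.1, 131.4, 70.4]
ee_rot: [3.141, -1.22, 1.646]
contact_force: [-0.7, -14.5, 1.8]
gripper_width: -0.0
gripper_force: 7.2
```

Request:
step_arm([
  [0,0,-0.024,0,0,0,0],
  [0,0,0,0,0,0,0],
  [0,0,0,0,0,0,0],
])

```text
time_s: 15.53
eef_pos: [564.0, 131.2, 70.4]
ee_rot: [-3.141, -1.22, 1.645]
contact_force: [-1.7, -9.3, 1.2]
gripper_width: -0.2
gripper_force: 4.8
```

Request:
step_arm([
  [0,0,0.004,0,0,0,0],
  [0,0,0,0,0,0,0],
  [0,0,0,0,0,0,0],
  [0,0,0,0,0,0,0],
  [0,0,0,0,0,0,0],
  [0,0,0,0,0,0,0],
  [0,0,0,0,0,0,0],
  [0,0,0,0,0,0,0],
  [0,0,0,0,0,0,0],
  [0,0,0,0,0,0,0],
  [0,0,0,0,0,0,0],
  [0,0,0,0,0,0,0],
  [0,0,0,0,0,0,0],
  [0,0,0,0,0,0,0],
  [0,0,0,0,0,0,0],
  [0,0,0,0,0,0,0],
])

```text
time_s: 16.87
eef_pos: [564.0, 131.3, 70.4]
ee_rot: [-3.141, -1.22, 1.645]
contact_force: [-1.3, -10.6, 2.3]
gripper_width: 0.1
gripper_force: 5.2
```

Request:
step_arm([
  [0,0.005,-0.07,0,0,0,0],
  [0,0.02,-0.3,0,0,0,0],
  [0,0.06,-0.8,0,0,0,0],
  [0,0.07,-0.95,0,0,0,0],
  [0,0.07,-0.95,0,0,0,0],
  [0,0.07,-0.95,0.2,0,0,0],
  [0,0,-0.9,0.5,0,0,0],
  [0,0,-0.9,0.7,0,0,0],
  [0,0,-0.9,0.7,0,0,0],
  [0,0,-0.9,0.7,0,0,0],
  [0,0,-0.9,0.7,0,0,0],
  [0,0,0,0,0,0,0],
])

```text
time_s: 17.87
eef_pos: [572.9, -128.3, 178.5]
ee_rot: [3.128, -1.216, 1.655]
contact_force: [0.2, -0.2, -0.2]
gripper_width: 0.3
gripper_force: 0.0
```

```bash
python3 - <<'E'
from fit import *
info={c:bot.camera_info(c) for c in("scene","top")}
s=bot.get_state();print(s['eef_pos'],s['contact_force'],s['time_s'])
u=np.array([.997,.076,0]);n=np.array([-.076,.997,0])
a=bot.read_camera("scene");b=bot.read_camera("top")
vs=[]
for c in info:
  for r in bot.cut_out(c,"can")[:4]:
    print(c,r["confidence"],r["bbox"])
    q=proj(info[c],570.5*u+116*n+[0,0,100]); bb=r["bbox"]
    if np.hypot((bb[0]+bb[2])/2-q[0],(bb[1]+bb[3])/2-q[1])<25: vs.append((info[c],r["region"].astype(np.float32)))
m=lambda x:cyl(x[0]*u+x[1]*n,np.array([0,0,1.])+.01*x[2]*u+.01*x[3]*n,CAN)
for v in [vs]+[[w] for w in vs]: print(len(v),fit(v,m,[570,115,0,0],[5,5,2,2]))
for j in ("jar","glue"):
  for c in info:
    bot_=bot.cut_out(c,j)[:1]; print(j,c,[r["bbox"] for r in bot_])
o=np.hstack([cv2.resize(a[60:260,300:500],(400,400),interpolation=cv2.INTER_CUBIC),cv2.resize(b[140:360,150:370],(400,400),interpolation=cv2.INTER_CUBIC)])
cv2.imwrite("pics/p6.png",o[:,:,::-1])
E
```

```text
[ 572.86156509 -128.26023898  178.50605226] [ 0.20988125 -0.1965319  -0.17429536] 17.8667
scene 0.97 [187.5, 148.8, 271.7, 208.7]
scene 0.79 [368.8, 117.7, 400.9, 200.7]
scene 0.6 [278.4, 264.6, 377.6, 349.2]
top 0.78 [177.6, 229.2, 232.3, 269.9]
top 0.59 [333.6, 132.4, 381.5, 230.0]
top 0.58 [338.3, 376.2, 375.4, 423.7]
2 (array([ 5.71631863e+02,  1.18254740e+02, -8.87301119e-02, -7.99002452e-01]), np.float64(0.11294050514698029))
1 (array([570.67098206, 118.93664361,   2.63054009,  -2.34055116]), np.float64(0.04316228628158569))
1 (array([ 5.70828771e+02,  1.17354317e+02, -1.95165486e-01, -7.63827584e-01]), np.float64(0.030094178393483162))
jar scene [[176.5, 262.2, 208.7, 293.8]]
jar top [[214.2, 305.7, 256.4, 344.2]]
glue scene [[396.2, 187.4, 436.0, 249.0]]
glue top [[207.6, 162.4, 253.8, 203.8]]
```

View pics/p6.png

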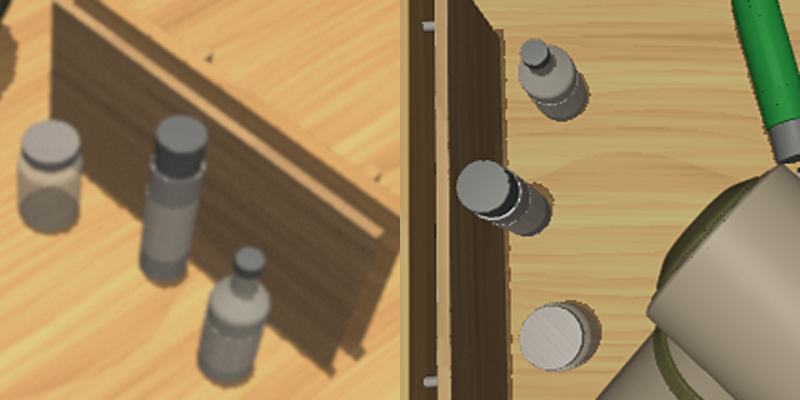

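The can stands upright at left half (175,200) and right half (487,188). It is against the panel at s≈571, the middle, with jar and glue undisturbed and the arm clear.

```bash
python3 -c "
from h import *
print(bot.close_job())"
```

```text
the job is handed in; nothing more can be done
None
```

The can stands upright and free against the middle of the panel. I propped it there, swung it up still in the gripper, and pressed it back at about 10 N for 1.3 s after one brief reading of 14.5 N. The jar and glue bottle stayed in place, I saw no contact with the tin, and the job is handed in at about 18 s.

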